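# Cuvette changer rod to its middle click

### The arm

A 6-joint arm with a two-finger parallel gripper is mounted at the origin on the work surface. World frame = base frame: x ahead of the robot, y to its left, z up, the work surface at z = 0. Lengths are in m, angles in rad, forces in N, time in s.
With the tool pointing down it reaches from about 0.325 to 0.875 m from the base axis. Payload 4.4 kg.
Tool frame: the origin (TCP) lies at the very end of the fingers, on their centre line; the grasp point (between the pads) lies 19 mm behind it; z points along the fingers, y is the direction in which the jaws open and shut (so a half turn about z gives the same grasp; the last joint's range is limited). The gripper opens to 85 mm and grips with 20 to 120 N. Pads are 22 mm wide; open, the fingers measure 114 mm over their backs; the gripper's body (76 mm by 85 mm) begins 54 mm behind the grasp point. The pads swing forward as they close: fully open they stand 13 mm farther back than shut.
Start: joints at [-0.15, 0.207, 1.542, -0, 1.393, -0.15], TCP at [0.575, -0, 0.231] pointing down, gripper open.
Joint ranges: [-2.73, 2.73], [-0.86, 2.22], [0.23, 2.46], [-1.11, 4.25], [0.08, 2.63], [-2.82, 2.82]. Speed limits (rad/s): [2.79, 2.79, 3.14, 3.14, 3.14, 3.14].

### API

Orientations are given as a rotation vector (axis times angle).
In Python, from workcell import sense, read_camera, camera_params, hand_in gives the robot as it stands.
- The arm moves only by the tool play_rows, never from a script. Its argument "increments" is a list of rows, each a list of 3 entries, a list of its own where there are three numbers: the shift along the tool's x, y, z in cm, then the turn, a rotation vector about the tool's x, y, z in rad, then the finger opening in cm, from 0 to 8.54. In form: [[[x, y, z], [rx, ry, rz], fingers], ...]. A call has 1 to 10 rows; each row shifts and turns the pose as measured when the row begins, along the tool's axes as they then stand; what a row does not reach is not made up. A row lasts 1/8 s, in which the tool goes at most 62.5 mm and 10.7 degrees, less where a joint would pass 70% of its speed; a pose out of reach is approached as far as the arm can. A call with a gripper value outside its range is refused whole. The fingers move at their own pace and stop on an object; "squeeze" is the grip in N (left out, the last holds). Time passes only in rows, so rows that do not move let the fingers close. It gives the time, the measured TCP pose, the force and the opening at its end, in the units of the state.
- sense(): the state, without advancing time (a new reading comes with each control period).
- read_camera(name): name is "scene" or "side" or "wrist"; returns the picture (400x640x3 uint8, red, green, blue); there is no depth.
- camera_params(name): a dict with "fov_y" (degrees; the focal length in pixels is half the picture's height over the tangent of half this angle, whatever the lens; pixels are square), "cx", "cy" (the principal point, pixels), "T" (4x4, takes a point from camera to world coordinates); the wrist camera has in their place "T_tool_cam" (4x4, takes a point from camera to tool coordinates, whose origin is the TCP and whose axes are the flange's). Camera axes: x right, y down, z forward; pixel columns grow to the right and rows downward; lengths in m; the calibration is good to about 2 mm. The wrist camera is an equidistant fisheye: a pixel r from the principal point sees the ray r / f radians off the axis. A picture is of the moment at which its call begins: read the wrist's pose just before it. camera_params takes no time and is no camera call.
- hand_in(): hands the job in, once; it reports no verdict.
The state is a dict: "clock": time; "joint_positions": joint angles; "joint_vel": joint speeds; "effort": joint torques, N m; "ee_pos": TCP position; "ee_rot": TCP orientation; "contact_force": force on the tool from outside, world axes, zero at the start; "ft_torque": the same for the moment, N m; "width": opening from 0.0 (shut) to 1.0 (fully open).
Only numpy, scipy, OpenCV 4.12 (cv2) and the standard library are available. Lean on these libraries where they do the work, as an engineer would, in place of code of your own. Each camera call takes 0.05 s, during which the arm holds its last target. There are 200 camera calls.

### The job

The white twin cuvette changer on the bench has two identical push-pull rods on its front, side by side. Set the rod nearer the display and keypad end to its middle click position, so that its middle cuvette sits under the lamp bridge, and let go of it. Leave the other rod as it is.

Things in the scene. Friction and masses are not known exactly. Their poses are not given: they have to be found in the camera images.
- knob_a (a point): centre of rod A's knob: black drum with two grey bands, 26 mm diameter, 24 mm long, level, 60 mm above the bench, on an 8 mm steel rod. Axes: -x out of the unit along the rod (the pull direction), +y along the front face towards the display end, z up. A and B stand 90 mm apart in y, in either order: the rod to set is the one on the +y side. A starts pushed in, B pulled out.
- knob_b (a point): centre of rod B's knob, the same in shape and axes as rod A's. Knob centre to the unit's front face: 50 mm pushed in, 75 mm at the middle click, 100 mm pulled out. The unit is fixed, a box 85 mm high (bridge on top 94 mm) and 200 mm deep behind its face; the face reaches 155 mm to the display end and 105 mm to the other from midway between the rods.
- rod_a (a joint): push-pull travel in m: 0 at the middle click, -0.025 fully pushed in, +0.025 fully pulled out. A sprung click holds the rod at each of the three: about 6 N drags it out of one, and a rod released within 10 mm of a click snaps on to it. Rod A starts fully pushed in.
- rod_b (a joint): push-pull travel in m: 0 at the middle click, -0.025 fully pushed in, +0.025 fully pulled out. A sprung click holds the rod at each of the three: about 6 N drags it out of one, and a rod released within 10 mm of a click snaps on to it. Rod B starts fully pulled out.

How it is judged:
At the end, for the whole second after the job is handed in: The rod nearer the display end rests at its middle click (within 9 mm, slower than 10 mm/s) and the other rod is still at its own starting end, within 9 mm (((y of knob_a in the frame of knob_b above 0 m and value of joint rod_a between -0.009 and 0.009 m and velocity of joint rod_a between -0.01 and 0.01 m/s and value of joint rod_b above 0.016 m) or (y of knob_a in the frame of knob_b below 0 m and value of joint rod_b between -0.009 and 0.009 m and velocity of joint rod_b between -0.01 and 0.01 m/s and value of joint rod_a below -0.016 m))); the robot touches nothing.
It fails at once if the other rod was shifted by more than 12 mm ((y of knob_a in the frame of knob_b above 0 m and distance of knob_b from where it was at the start of the episode above 0.012 m) or (y of knob_a in the frame of knob_b below 0 m and distance of knob_a from where it was at the start of the episode above 0.012 m)).
It also fails if it takes over 32 s, if anything falls off the work surface, if the arm or the gripper's body presses on something with over 40 N, if the wrist force passes 120 N, or if a joint passes its speed limit or range.

## Working session

There is one attempt and no reset: what is moved stays moved. The work goes in short steps, Python scripts to look and compute and a tool call to move; the robot and the scene stay as the last step left them, time stands still between calls to the robot, and variables do not carry over. Pictures are saved under pics/ and viewed, about 8 in all and at most 12, crops included, and the job is handed in when it is done.

Besides the shell and the picture viewer there is one more tool, called by a JSON object that holds its "name" and its "arguments", one argument or row to a line. play_rows: Moves the arm, as the interface text tells. Its arguments: {"type":"object","properties":{"increments":{"type":"array","items":{"type":"array"}},"squeeze":{"type":"number"}},"required":["increments"]}

```bash
mkdir -p pics
python3 - <<'E'
from workcell import *
import cv2,numpy as np
np.set_printoptions(precision=4,suppress=True)
for n in("scene","side"):
    cv2.imwrite(f"pics/{n}1.png",read_camera(n)[:,:,::-1]); print(n,camera_params(n))
print(camera_params("wrist"));print(sense())
E
```

```text
scene {'fov_y': 57.4035899119623, 'cx': 321.5996400081071, 'cy': 200.93588139875027, 'T': array([[-0.0637,  0.8449, -0.5311,  0.9714],
       [ 0.9979,  0.0613, -0.0222,  0.1054],
       [ 0.0138, -0.5314, -0.847 ,  0.6682],
       [ 0.    ,  0.    ,  0.    ,  1.    ]])}
side {'fov_y': 48.567928978676505, 'cx': 317.4729945553285, 'cy': 203.14891330881704, 'T': array([[-0.9858, -0.0874,  0.1433,  0.5205],
       [-0.1678,  0.5189, -0.8382,  0.6604],
       [-0.0011, -0.8504, -0.5262,  0.4245],
       [ 0.    ,  0.    ,  0.    ,  1.    ]])}
{'fov_y': 65.70646984690485, 'cx': 322.8325565602199, 'cy': 200.3267042534085, 'T_tool_cam': array([[ 0.0002, -0.9627, -0.2704,  0.0693],
       [ 1.    ,  0.0002,  0.0002,  0.0004],
       [-0.0001, -0.2704,  0.9627, -0.1434],
       [ 0.    ,  0.    ,  0.    ,  1.    ]])}
{'clock': 0.1, 'joint_positions': array([-0.1505,  0.2074,  1.5428, -0.    ,  1.3935, -0.1505]), 'joint_vel': array([ 0.0001, -0.0007, -0.0046, -0.0014,  0.0006,  0.0013]), 'effort': array([ -0.0007, -38.4093, -29.2549,  -0.0003,   0.0048,   0.0001]), 'ee_pos': array([0.5743, 0.0001, 0.2302]), 'ee_rot': array([-2.2202, -2.2203,  0.002 ]), 'contact_force': array([-0.0687,  0.1658,  0.2402]), 'ft_torque': array([ 0.0112, -0.0107, -0.0153]), 'width': 0.9999955174090941}
```

View pics/scene1.png

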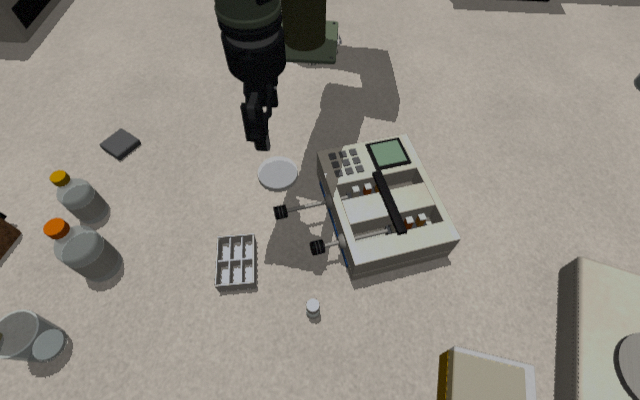

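View pics/side1.png

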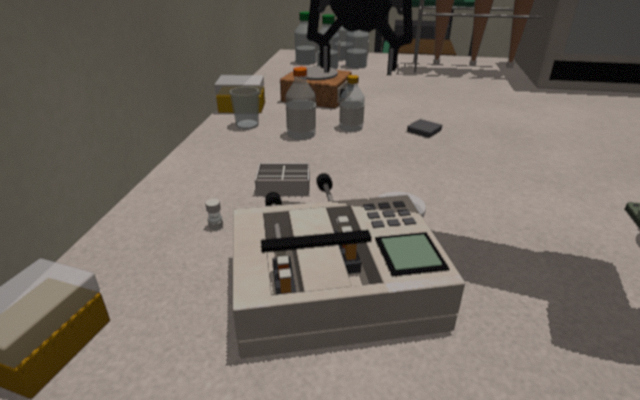

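The scene view shows the display end towards the robot. The display-side knob is near (281,212) and the other near (317,247). In the side view they are near (324,182) and (273,200). Next I'll turn these into positions.

```bash
cat > h.py <<'E'
from workcell import *
import cv2,numpy as np
from scipy.spatial.transform import Rotation as R
np.set_printoptions(precision=4,suppress=True)
def ray(n,u,v):
    p=camera_params(n);f=200/np.tan(np.radians(p['fov_y']/2))
    d=np.array([u-p['cx'],v-p['cy'],f]);T=p['T'];return T[:3,3],T[:3,:3]@(d/np.linalg.norm(d))
def atz(n,u,v,z):
    o,d=ray(n,u,v);return o+d*(z-o[2])/d[2]
def tri(a,b):
    (o,d),(p,e)=a,b
    s=np.linalg.lstsq(np.c_[d,-e],p-o,rcond=None)[0];x,y=o+d*s[0],p+e*s[1]
    return (x+y)/2,np.linalg.norm(x-y)
E
python3 - <<'E'
from h import *
K=[(281,212),(317.5,247)];S=[(324.5,182),(273,200)]
for k,s in zip(K,S): print(atz("scene",*k,.06),atz("side",*s,.06),tri(ray("scene",*k),ray("side",*s)))
# top corners front display, front other, back other, back display
for q in[(318,151),(352,266),(457,238),(406,135)]: print(atz("scene",*q,.085))
im=cv2.imread("pics/scene1.png")[120:290,240:470];cv2.imwrite("pics/c1.png",cv2.resize(im,None,fx=3.4,fy=3.4,interpolation=cv2.INTER_CUBIC))
E
```

```text
[0.6209 0.0131 0.06  ] [0.6194 0.0108 0.06  ] (array([0.62  , 0.0127, 0.0603]), np.float64(0.0020765064470992826))
[0.6895 0.0884 0.06  ] [0.6906 0.0822 0.06  ] (array([0.6899, 0.088 , 0.063 ]), np.float64(0.002030745803972949))
[0.4851 0.075  0.085 ]
[0.7322 0.1499 0.085 ]
[0.6662 0.3358 0.085 ]
[0.427  0.2593 0.085 ]
```

View pics/c1.png

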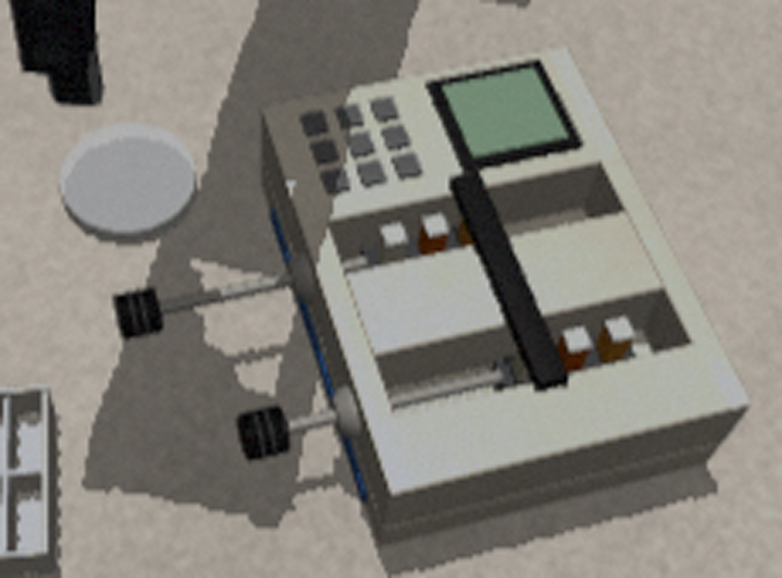

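Both knobs check out:

| Check | Display-side knob | Other knob |
|---|---|---|
| Height | 60 mm | 63 mm |
| Distance to face | 99 mm (pulled out) | 47 mm (pushed in) |

Their spacing is 89 mm. So the rod to set is B, the display-side one, at (0.620, 0.013), and it needs 25 mm of push. The unit is yawed about +0.295 rad.

{"name": "play_rows", "arguments": {
  "increments": [
    [[0.7, 2.3, 2], [0, 0, -0.148], 6],
    [[0, 0, 3], [0, 0, -0.148], 6],
    [[0.0, 2.4, 3], [0, 0, 0], 6],
    [[0, 0, 0], [0, 0, 0], 6]
  ],
  "squeeze": 20
}}

```text
clock: 0.6
ee_pos: [0.6198, 0.0146, 0.1464]
ee_rot: [-1.855, -2.53, 0.004]
contact_force: [-0.1, -0.8, -0.2]
width: 0.7
```

```bash
cat >> h.py <<'E'
U=np.array([-.290,.957,0])
def rel(target):
    s=sense();r=R.from_rotvec(s['ee_rot']).as_matrix()
    print(s['clock'],s['ee_pos'],s['contact_force'],s['width']*8.54,"\nrows x,y,z:",r)
    d=U@r;print("shift cm",(np.array(target)-s['ee_pos'])@r*100,"yaw",np.arctan2(d[1],d[0]))
def wpix(P):
    s=sense();p=camera_params("wrist");T=p['T_tool_cam'];r=R.from_rotvec(s['ee_rot']).as_matrix()
    c=T[:3,:3].T@(r.T@(np.array(P)-s['ee_pos'])-T[:3,3]);f=200/np.tan(np.radians(p['fov_y']/2))
    th=np.arctan2(np.hypot(c[0],c[1]),c[2]);q=c[:2]/np.hypot(c[0],c[1])*th*f
    return q+[p['cx'],p['cy']]
E
python3 - <<'E'
from h import *
rel([.620,.0127,.041])
print([wpix(P) for P in([.620,.0127,.06],[.6897,.087,.06],[.591,.1084,.06])])
cv2.imwrite("pics/w1.png",read_camera("wrist")[:,:,::-1])
E
```

```text
0.6 [0.6198 0.0146 0.1464] [-0.1464 -0.7688 -0.1822] 5.976842805834981 
rows x,y,z: [[-0.3009  0.9536 -0.0053]
 [ 0.9537  0.3009  0.0004]
 [ 0.0019 -0.0049 -1.    ]]
shift cm [-0.2051  0.0173 10.5386] yaw 0.01138408577320833
[array([322.1442, 208.5186]), array([436.7487, 146.7175]), array([323.6901,  76.9058])]
```

View pics/w1.png

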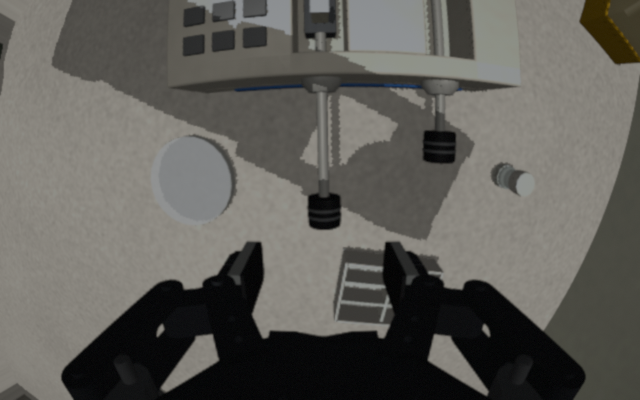

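The wrist view shows the target knob at (324,211), against (322,208) predicted. That is within about 1–2 mm, and the rod points straight along tool x. I'll descend now.

{"name": "play_rows", "arguments": {
  "increments": [
    [[-0.3, 0.1, 4], [0, 0, 0], 6],
    [[0, 0, 4], [0, 0, 0], 6],
    [[0, 0, 2.5], [0, 0, 0], 6],
    [[0, 0, 0], [0, 0, 0], 6]
  ]
}}

```text
clock: 1.15
ee_pos: [0.6252, 0.0101, 0.0485]
ee_rot: [1.854, 2.527, 0.004]
contact_force: [-0.8, 0.2, 0.4]
width: 0.707
```

Run:
```python
from h import *
rel([.621,.012,.041])
a=read_camera("wrist")[:,:,::-1];b=read_camera("scene")[120:290,200:472,::-1]
cv2.imwrite("pics/w2.png",np.vstack([cv2.resize(a,(480,300)),cv2.resize(b,(480,300))]))
```

```text
1.15 [0.6252 0.0101 0.0485] [-0.8176  0.2066  0.3966] 6.03477116182068 
rows x,y,z: [[-0.3002  0.9538  0.0075]
 [ 0.9539  0.3003 -0.0023]
 [-0.0044  0.0065 -1.    ]]
shift cm [ 0.3086 -0.3482  0.7511] yaw 0.010748910432050276
```

View pics/w2.png

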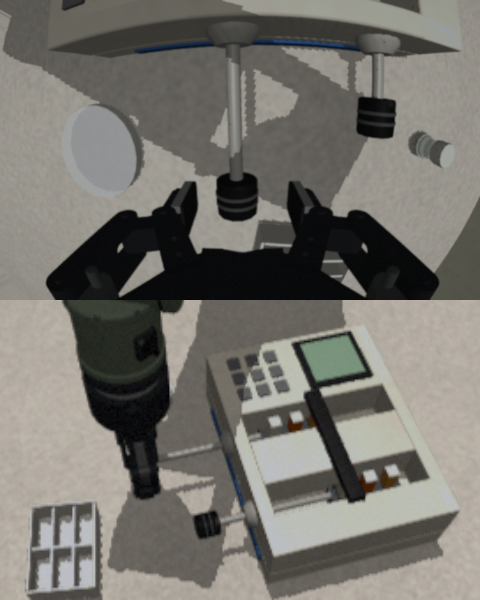

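The knob at (237,196) in the wrist half sits between the fingers, about 3 mm off centre, which agrees with the computed shift. I'll correct that, then close.

{"name": "play_rows", "arguments": {
  "increments": [
    [[0.3, -0.35, 0.75], [0, 0, 0], 6],
    [[0, 0, 0], [0, 0, 0], 6],
    [[0, 0, 0], [0, 0, 0], 2],
    [[0, 0, 0], [0, 0, 0], 2],
    [[0, 0, 0], [0, 0, 0], 2],
    [[0, 0, 0], [0, 0, 0], 2],
    [[0, 0, 0], [0, 0, 0], 2]
  ],
  "squeeze": 25
}}

```text
clock: 2.12
ee_pos: [0.6218, 0.0101, 0.0482]
ee_rot: [1.848, 2.526, 0.0]
contact_force: [-1.8, 0.0, 0.3]
width: 0.296
```

Run:
```python
from h import *
rel([.621,.012,.041])
```

```text
2.125 [0.6218 0.0101 0.0482] [-1.8216  0.0069  0.261 ] 2.5292996939830834 
rows x,y,z: [[-0.3028  0.953   0.0098]
 [ 0.953   0.3028 -0.0069]
 [-0.0096  0.0073 -0.9999]]
shift cm [ 0.2109 -0.0213  0.7138] yaw 0.0134474368969385
```

The fingers hold the knob at 25.3 mm opening, with the force near zero. Next is the push inwards along tool x, in small rows with the displacement checked.

{"name": "play_rows", "arguments": {
  "increments": [
    [[0.6, 0, 0], [0, 0, 0], 2],
    [[0.6, 0, 0], [0, 0, 0], 2],
    [[0.6, 0, 0], [0, 0, 0], 2],
    [[0, 0, 0], [0, 0, 0], 2]
  ]
}}

```text
clock: 2.62
ee_pos: [0.6189, 0.0186, 0.0482]
ee_rot: [1.839, 2.516, -0.015]
contact_force: [-0.6, -1.2, -1.5]
width: 0.295
```

Run:
```python
from h import *
rel([.6218-.290*.025,.0101+.957*.025,.048])
```

```text
2.625 [0.6189 0.0186 0.0482] [-0.5543 -1.1827 -1.4611] 2.517039400715835 
rows x,y,z: [[-0.3034  0.9528  0.0148]
 [ 0.9525  0.3036 -0.0225]
 [-0.026   0.0073 -0.9996]]
shift cm [ 1.5969  0.0561 -0.0212] yaw 0.014286243787469854
```

{"name": "play_rows", "arguments": {
  "increments": [
    [[0.8, 0, 0], [0, 0, 0], 2],
    [[0.8, 0, 0], [0, 0, 0], 2],
    [[0.4, 0, 0], [0, 0, 0], 2],
    [[0, 0, 0], [0, 0, 0], 2]
  ]
}}

```text
clock: 3.12
ee_pos: [0.6143, 0.0319, 0.0481]
ee_rot: [1.832, 2.51, -0.026]
contact_force: [-1.4, 0.9, -0.1]
width: 0.295
```

Run:
```python
from h import *
rel([.6218-.290*.025,.0101+.957*.025,.048])
print(wpix([.6145,.034,.06]))
a=read_camera("wrist")[:,:,::-1];b=read_camera("scene")[120:290,200:472,::-1]
cv2.imwrite("pics/w3.png",np.vstack([cv2.resize(a,(480,300)),cv2.resize(b,(480,300))]))
```

```text
3.125 [0.6143 0.0319 0.0481] [-1.4151  0.8828 -0.1172] 2.51878105583085 
rows x,y,z: [[-0.3041  0.9525  0.0177]
 [ 0.9519  0.3046 -0.0336]
 [-0.0374  0.0067 -0.9993]]
shift cm [0.1992 0.0885 0.0068] yaw 0.015285263103935869
[323.4406 262.5172]
```

View pics/w3.png

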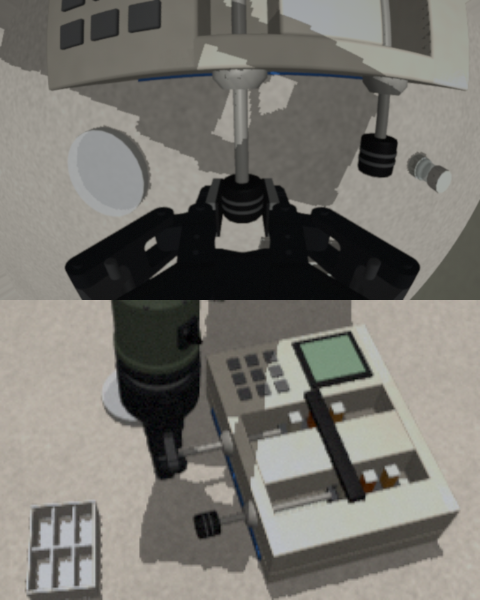

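The knob is gripped at (242,197) in the wrist half and has moved 23 mm, inside the snap range. The other knob looks unmoved. I'll release and rise.

{"name": "play_rows", "arguments": {
  "increments": [
    [[0, 0, 0], [0, 0, 0], 5.5],
    [[0, 0, 0], [0, 0, 0], 5.5],
    [[0, 0, 0], [0, 0, 0], 5.5],
    [[0, 0, -3], [0, 0, 0], 5.5],
    [[0, 0, -5], [0, 0, 0], 5.5],
    [[0, 0, -5], [0, 0, 0], 5.5],
    [[-4, 0, -3], [0, 0, 0], 5.5],
    [[-4, 0, 0], [0, 0, 0], 5.5],
    [[0, 0, 0], [0, 0, 0], 5.5]
  ]
}}

```text
clock: 4.35
ee_pos: [0.6364, -0.0365, 0.2159]
ee_rot: [1.831, 2.513, -0.019]
contact_force: [0.3, -0.5, 1.9]
width: 0.643
```

Run:
```python
from h import *
s=sense();print(s['clock'],s['ee_pos'],s['contact_force'])
K=np.array([.620,.0127,.06]);
for d in(0,.025,.05):print(d,wpix(K+U*d))
print("other",wpix([.6897,.087,.06]))
a=read_camera("wrist")[:,:,::-1];b=read_camera("scene")[120:290,200:472,::-1]
cv2.imwrite("pics/w4.png",np.vstack([cv2.resize(a,(480,300)),cv2.resize(b,(480,300))]))
```

```text
4.35 [ 0.6364 -0.0365  0.2159] [ 0.2718 -0.5419  1.9077]
0 [320.1484 128.0185]
0.025 [320.5889 101.9862]
0.05 [321.0473  75.9976]
other [412.4422  80.1214]
```

View pics/w4.png

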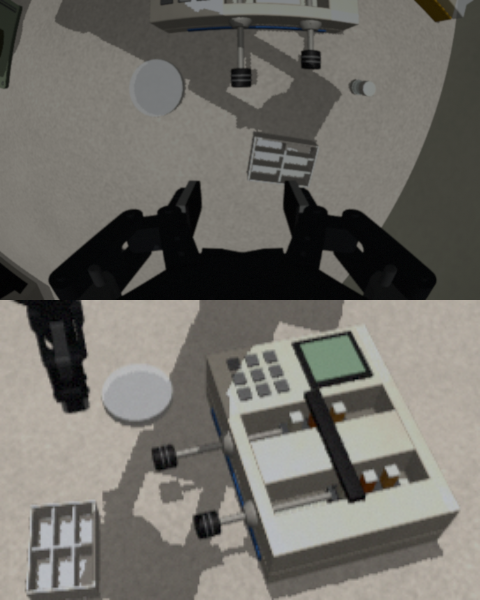

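The released knob is at (321,103) in full wrist pixels, against (320.6,102.0) predicted for the middle click. The other knob is at (415,80), against (412,80) predicted, so it is unmoved. The gripper is clear, so I'm handing in.

Run:
```python
from h import *
print(atz("scene",292.9,209,.06), np.array([.620,.0127,.06])+U*.025)
hand_in()
```

```text
[0.6125 0.0353 0.06  ] [0.6128 0.0366 0.06  ]
the job is handed in; nothing more can be done
```

The rod nearer the display, rod B, is now at its middle click, and the job is handed in; `hand_in` gave no verdict. B started pulled out, so I gripped its knob, pushed it in about 23 mm, let it snap onto the click, and moved the gripper clear by about 4.4 s on the clock.

**Target knob:** the wrist and scene cameras both put it within about 1.5 mm of the expected middle position.

**Other rod (A):** its knob showed no visible shift from its starting position, in either camera.

**Disagreements along the way:**
- The arm stopped about 7 mm higher than I commanded when descending, so the fingers held the knob a little above its centre. The grip held without trouble.
- The tool tilted about 2° during the push.

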